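# Hold a spring clamp open over a splinted drawer side

### The job

I am mending this small drawer: its split side has a glued splint taped on, and its loose bottom stands proud along that side, just where the clamp has to go. First press the bottom down until it lies flat all round; then take the orange-handled spring clamp off its rack by squeezing the handles, and bring it over the middle of the splint so that its jaws gape on both sides of the drawer side and splint, well down past the rim. Finish still holding it there, squeezed wide open and touching no wood, ready for me to say when to let it bite; do not knock the splint, and leave the other things on the bench alone.

Things in the scene. Friction and masses are not known exactly. Their poses are not given: they have to be found in the camera images.
- spring_clamp: spring clamp (hand clip), orange handles up, jaws with black pads down, 130 mm tall, 0.14 kg, loose, parked biting the rack's rail. Origin: centre of the pivot pin, as parked 99 mm above the bench. z: up, toward the handles; y: line along which handles are squeezed and jaws open; x: pivot axis, along the rail. Symmetric about its x-z plane
- clamp_arm_a (a joint): how far each arm of the spring clamp has turned (both turn alike): 0 as parked (pads 9 mm apart), 0.28 rad at the stop (pads 36 mm apart, tips 41 mm). The spring resists with about 7 N on each handle at 0 and about 13 N at the stop; let go, it snaps shut
- jaw_tip_a (a point): tip of the jaw on the clamp's +y side: inner face, lower edge, 58 mm below the pivot. The pad is 19 mm wide (x), 18 mm high, the jaw 14 mm thick outward. Between the jaws the throat reaches up to 10 mm below the pivot
- jaw_tip_b (a point): the same on the -y side
- clamp_rack: wooden clamp rack, fixed: base 260 (x) x 80 (y) x 18 mm with an upright 9 mm plywood rail along x in its middle, rail top 89 mm above the bench. Two smaller blue-handled clamps, fixed, stay parked at x = -88 and +90 mm (52 mm wide, tops 158 mm above the bench); the orange one is parked between them. Origin: centre of the underside
- drawer: small wooden drawer, fixed to the bench, open on top: 200 (x) x 160 (y) x 62 mm tall, sides 10 mm thick, inside 180 x 140 mm; the front (14 mm more, 66 mm tall, with a round knob 25 mm out) faces its -x. Origin: centre of the underside. The split side is its +y side. Its loose bottom, when flat, has its top 18 mm above the bench
- bottom_panel (a joint): tilt of the drawer's bottom, a 178 x 138 x 6 mm plywood panel, a snug fit: 0 flat, positive with its +y edge (along the split side) proud, 0.1 to 0.18 rad at first; it turns about its -y edge (drawer y = -69 mm) and stays where it is pushed; pressing it takes about 4 N at 35 mm from the proud edge
- panel_proud_edge (a point): middle of the proud edge of the bottom panel, on its top face; press about 35 mm in from here
- splint: dark wooden splint 80 (x) x 5 (y) x 46 mm tall on the outside of the drawer's +y side, top level with the rim, fixed, with two beige tape bands over the rim; a crack shows inside at its middle. Origin: middle of its length, rim height (62 mm above the bench), midway through the 15 mm of side and splint. x along the side, y out of the drawer, z up
- sanding_block: cork-faced sanding block, 64 x 111 x 30 mm, loose, bystander; origin: centre of the underside
- tape_measure: yellow and black tape measure, 37 x 91 x 66 mm, loose, bystander; origin: centre of the underside
- offcut_a: softwood offcut, 70 x 160 x 19 mm, loose, bystander; origin: centre of the underside
- clamp_grip (a point): where to grip: between the handles, 50 mm above the pivot, fixed to the clamp's middle. The flat handles, 20 mm wide (x), reach 13 to 72 mm above the pivot. As parked they flare: over their outsides 40 mm at 25 mm above the pivot, 54 mm here, 64 mm at the top; fully squeezed they are parallel, 23 mm over their outsides. One pad on each, squeezed along y
Not all that is in view belongs to the job. Leave any purple or red look-alike of the spring_clamp alone.

How it is judged (in metres and radians):
On the way, in this order (a step that is already met when the one before it is completed fails the run):
1. the drawer's bottom is pressed flat (value of joint bottom_panel below 0.015 rad), for 0.2 s.
2. the clamp, squeezed open, is lifted clear of the rack (value of joint clamp_arm_a above 0.15 rad and height (world z) of each of jaw_tip_a, jaw_tip_b above 0.091 m and contact force between spring_clamp and clamp_rack below 0.2 N), for 0.1 s.
At the end, for the whole second after the job is handed in: held still in the fingers (over 4 N), opened 0.19 rad or more; one jaw tip each side of drawer side and splint with 1 mm of air, both over 12 mm below the rim and within 20 mm of the splint's middle, touching neither drawer nor splint; the bottom still flat (under 0.02 rad) (value of joint bottom_panel below 0.02 rad and value of joint clamp_arm_a above 0.19 rad and ((y of jaw_tip_a in the frame of splint above 0.0085 m and y of jaw_tip_b in the frame of splint below -0.0085 m) or (y of jaw_tip_b in the frame of splint above 0.0085 m and y of jaw_tip_a in the frame of splint below -0.0085 m)) and z of each of jaw_tip_a, jaw_tip_b in the frame of splint below -0.012 m and x of jaw_tip_a in the frame of splint between -0.02 and 0.02 m and x of jaw_tip_b in the frame of splint between -0.02 and 0.02 m and contact force between spring_clamp and splint below 0.2 N and contact force between spring_clamp and drawer below 0.2 N and contact force between spring_clamp and the fingers above 4 N and linear speed of spring_clamp below 0.02 m/s); the arm keeps its last pose, push and grip.
It fails at once if the splint is knocked by the clamp (contact force between spring_clamp and splint above 8 N).
It fails at once if the splint is knocked by the robot (contact force between the arm and splint above 8 N).
It fails at once if another thing on the bench is pushed away (distance of any of sanding_block, tape_measure, offcut_a from where it was at the start of the episode above 0.025 m).
It also fails if it takes over 56 s, if anything falls off the work surface, if the arm or the gripper's body presses on something with over 40 N, if the wrist force passes 120 N, or if a joint passes its speed limit or range.

### The arm

A 6-joint arm with a two-finger parallel gripper is mounted at the origin on a cart in front of the work surface, level with it; the furniture and walls round the work are solid. World frame = base frame: x ahead of the robot, y to its left, z up, the work surface at z = 0. Lengths are in mm, angles in degrees, forces in N, time in s.
With the tool pointing down it reaches from about 350 to 850 mm from the base axis. Payload 8.1 kg.
Tool frame: the origin (TCP) lies midway between the tips of the shut fingers; the grasp point (between the pads) lies 19 mm behind it; z points along the fingers, y is the line along which they close (so a half turn about z gives the same grasp; the last joint's range is limited). The gripper opens to 85 mm and grips with 20 to 120 N. Pads are 22 mm wide; open, the fingers measure 114 mm over their backs; the gripper's body (76 mm by 85 mm) begins 54 mm behind the grasp point. The pads swing forward as they close: fully open they stand 13 mm farther back than shut.
Start: joints at [61.742, 7.471, 85.268, -0, 87.261, -4.893], TCP at [237.934, 550.811, 231.292] pointing down, gripper open.
Joint ranges: [-169.43, 169.43], [-51.17, 129.36], [1.28, 143.12], [-76.62, 256.62], [0, 156.53], [-152.29, 152.29]. Speed limits (degrees/s): [136.94, 136.94, 159.86, 180, 180, 180].

### API

Orientations are given as [roll, pitch, yaw] about the fixed x, y, z axes, in that order (R = Rz(yaw) Ry(pitch) Rx(roll)).
In Python, from bench import r, optics, workorder gives the robot as it stands.
- The arm moves only by the tool run_rows, called after "Emit:" as name(argument=value, ...), one argument or row to a line, values as JSON. Schema: {"type":"object","properties":{"steps":{"type":"object","properties":{"deltas":{"type":"array","items":{"type":"array","items":{"type":"number"},"minItems":7,"maxItems":7},"minItems":1,"maxItems":8}},"additionalProperties":false,"required":["deltas"]},"grip_n":{"type":"number"},"only":{"type":"string"},"quiet":{"type":"boolean"},"lines":{"type":"string"}},"required":["steps"],"additionalProperties":false}. steps is an object whose key "deltas" holds a list of rows, 1 to 8 of them, each of 7 numbers: a rotation vector rx, ry, rz in degrees, then dx, dy, dz in mm, then the finger opening in mm; each row is the pose to reach, as a shift and turn from the pose commanded when the call began, along the tool's axes at that moment; what a row does not reach only later rows make up. A row lasts 1/8 s, in which the tool goes at most 62.5 mm and 10.7 degrees, less where a joint would pass 70% of its speed; a pose out of reach is approached as far as the arm can. The fingers move at their own pace and stop on an object; grip_n is the grip in N (left out, the last holds). Time passes only in rows, so rows that do not move let the fingers close. The tool returns the time, the measured TCP pose, the force, the opening and the grip force at its end. only (a regular expression) keeps the lines of the reply that match it, lines (a string "A,B") keeps lines A to B, and quiet returns only ok. Input that does not fit is refused with a message, and nothing moves.
- r.sense(): the state, without advancing time (a new reading comes with each control period).
- optics.snapshot(name): name is "scene" or "top" or "wrist"; returns a dict with "pixels" (384x512x3 uint8, blue, green, red), "fx", "fy", "cx", "cy" (pixels), "D" ([k1, k2, p1, p2, k3] as OpenCV has them; the pictures are not rectified), "pose" (4x4, takes a point from camera to world coordinates). Camera axes: x right, y up, looking along -z (the intrinsics and any distortion apply to the point x, -y, -z); pixel columns grow to the right and rows downward; lengths in mm; the calibration is good to about 2 mm. A picture is of the moment at which its call begins. There is no depth.
- workorder.hand_in(): hands the job in; it is judged then, once.
The state is a dict: "time": time; "joint_pos": joint angles; "qd": joint speeds; "joint_efforts": joint torques, N m; "tool_pos": TCP position; "tcp_rot": TCP orientation; "ft_force": force on the tool from outside, world axes, zero at the start; "wrist_torque": the same for the moment, N m; "finger_gap": finger opening in mm; "grip_force": force on a finger pad.
Only numpy, scipy, OpenCV 4.12 (cv2) and the standard library are available. Lean on these libraries where they do the work, as an engineer would, in place of code of your own. Each camera call takes 0.05 s, during which the arm holds its last target. There are 200 camera calls.

## Working session

There is one attempt and no reset: what is moved stays moved. The work goes in short steps, Python scripts to look and compute and a tool call to move; the robot and the scene stay as the last step left them, time stands still between calls to the robot, and variables do not carry over. Pictures are saved under pics/ and viewed, at most 10 in all, crops included, and the job is handed in when it is done.

```bash
mkdir -p pics; ls
```

Create h.py:
```python
import numpy as np, cv2
from bench import r, optics, workorder
def snap(n,f=None):
    s=optics.snapshot(n)
    s["pixels"]=np.ascontiguousarray(s["pixels"])
    if f: cv2.imwrite(f"pics/{f}.png",s["pixels"]); 
    return s
def K(s): return np.array([[s["fx"],0,s["cx"]],[0,s["fy"],s["cy"]],[0,0,1.]])
def ray(s,uv):
    p=cv2.undistortPoints(np.array(uv,float).reshape(-1,1,2),K(s),np.array(s["D"],float)).reshape(-1,2)
    d=np.c_[p[:,0],-p[:,1],-np.ones(len(p))]
    P=np.array(s["pose"]); return P[:3,3],d@P[:3,:3].T
def onz(s,uv,z):
    o,d=ray(s,uv); z=np.broadcast_to(z,len(d)); return o+d*((z-o[2])/d[:,2])[:,None]
def proj(s,X):
    P=np.array(s["pose"]); c=(np.atleast_2d(X)-P[:3,3])@P[:3,:3]; c=c*[1,-1,-1]
    return cv2.projectPoints(c.reshape(-1,1,3),np.zeros(3),np.zeros(3),K(s),np.array(s["D"],float))[0].reshape(-1,2)
```

Run:
```python
from h import *
import pickle
S={n:snap(n,n+"0") for n in("top","scene")}
pickle.dump(S,open("s0.pkl","wb"))
for n,s in S.items(): print(n,np.round(s["pose"],2).tolist(),s["fx"])
print(r.sense())
im=np.hstack([S["top"]["pixels"],S["scene"]["pixels"]])
```

```text
pics
top [[-0.02, 0.99, -0.17, 304.09], [-1.0, -0.02, -0.01, -15.9], [-0.01, 0.17, 0.99, 1617.36], [0.0, 0.0, 0.0, 1.0]] 451.48620523349086
scene [[-0.86, 0.33, -0.38, -16.49], [-0.51, -0.54, 0.67, 1023.23], [0.02, 0.77, 0.64, 1080.14], [0.0, 0.0, 0.0, 1.0]] 398.7413034707123
{'time': 0.1, 'joint_pos': array([ 6.17404467e+01,  7.51026060e+00,  8.53227823e+01,  1.45892690e-03,
        8.72611607e+01, -4.89362516e+00]), 'qd': array([ 0.02191658, -0.10715259, -0.24976706,  0.10466132, -0.07392506,
       -0.01198907]), 'joint_efforts': array([ 7.84273070e-04, -5.70954108e+01, -5.01940978e+01, -2.22705012e-04,
        8.20921850e-03,  5.91980182e-06]), 'tool_pos': array([237.70622572, 550.37411897, 230.35721857]), 'tcp_rot': array([-1.79906264e+02, -9.48797197e-03,  1.56633993e+02]), 'ft_force': array([ 1.17361399, -0.22541867, -0.63687747]), 'wrist_torque': array([ 0.02568435, -0.02013179,  0.02267269]), 'grip_force': 0.0, 'finger_gap': 85.11085052770484}
```

View pics/top0.png

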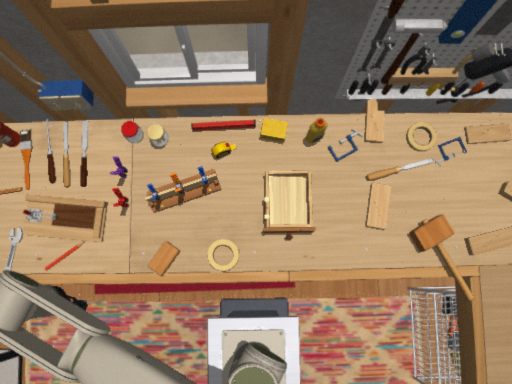

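View pics/scene0.png

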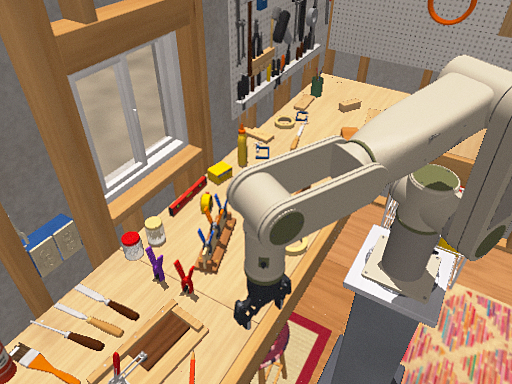

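The top view shows the drawer at (288,202), its knob at (288,237), so its split side is on the left. The rack is at (184,190). The clamp candidates are orange on the rack at (180,185), purple at (119,167) and red at (121,198). The orange one fits, parked between the two blue ones. I'll confirm that in an enlarged crop.

Run:
```python
from h import *
import pickle
S=pickle.load(open("s0.pkl","rb")); s=S["top"]
a=s["pixels"][155:220,140:230]; b=s["pixels"][160:245,250:325]
a=cv2.resize(a,None,fx=5.5,fy=5.5,interpolation=cv2.INTER_CUBIC); b=cv2.resize(b,None,fx=4,fy=4,interpolation=cv2.INTER_CUBIC)
c=np.zeros((max(a.shape[0],b.shape[0]),a.shape[1]+b.shape[1],3),np.uint8); c[:a.shape[0],:a.shape[1]]=a; c[:b.shape[0],a.shape[1]:]=b
cv2.imwrite("pics/crop1.png",c); print(c.shape)
hsv=cv2.cvtColor(s["pixels"],cv2.COLOR_BGR2HSV)
for n,lo,hi in(("orange",(8,180,150),(20,255,255)),("blue",(100,130,80),(125,255,255))):
    m=cv2.inRange(hsv,lo,hi); m[:155]=0;m[220:]=0;m[:,:140]=0;m[:,330:]=0
    k,l,st,ce=cv2.connectedComponentsWithStats(m)
    for i in range(1,k):
        if st[i,4]>3: print(n,st[i].tolist(),ce[i].round(1), onz(s,[ce[i]],160)[0].round(1))
```

```text
(358, 795, 3)
orange [170, 173, 8, 7, 25] [173.1 175.6] [626.6 252.9 160. ]
orange [175, 188, 7, 4, 18] [177.9 189.4] [579.6 236.4 160. ]
blue [198, 167, 6, 8, 28] [200.9 170.4] [642.1 160.3 160. ]
blue [202, 179, 5, 3, 12] [204.1 180.1] [609.1 149.7 160. ]
blue [148, 184, 7, 8, 31] [151.1 187.7] [587.  325.8 160. ]
blue [151, 196, 6, 3, 12] [153.8 197.1] [555.5 316.3 160. ]
```

View pics/crop1.png

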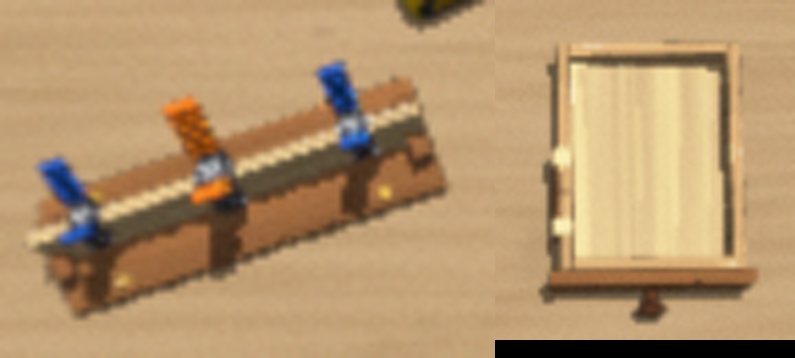

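The crop confirms the orange clamp at (178,182), between the two blue ones. The splint, with its two tape bands, is on the drawer's left side at about (266,208).

Run:
```python
from h import *
import pickle
S=pickle.load(open("s0.pkl","rb")); s=S["top"]
A=lambda u,v:(140+u/5.5-.4,155+v/5.5-.4); B=lambda u,v:(250+(u-495)/4-.4,160+v/4-.4)
print("rail",onz(s,[A(33,241),A(419,110)],89).round(1).tolist())
print("base near/far corners",onz(s,[A(80,314),A(446,188),A(408,80),A(40,205)],18).round(1).tolist())
print("orange tops far/near",onz(s,[A(182,105),A(212,192)],171).round(1).tolist())
print("rim",onz(s,[B(561,45),B(741,45)],62).round(1).tolist())
print("tapes",onz(s,[B(561,157),B(561,228)],62).round(1).tolist())
print("front",onz(s,[B(549,284),B(756,280)],66).round(1).tolist())
w=snap("wrist","w0"); P=np.array(w["pose"]); q=r.sense()
from scipy.spatial.transform import Rotation as R
T=np.eye(4);T[:3,:3]=R.from_euler("xyz",q["tcp_rot"],degrees=True).as_matrix();T[:3,3]=q["tool_pos"]
print((np.linalg.inv(T)@P).round(3).tolist(),w["fx"]); print(T.round(3).tolist())
```

```text
rail [[563.6, 360.9, 89.0], [642.5, 117.1, 89.0]]
base near/far corners [[526.6, 346.3, 18.0], [605.5, 105.8, 18.0], [678.7, 130.5, 18.0], [599.6, 374.3, 18.0]]
orange tops far/near [[630.5, 252.3, 171.0], [577.1, 233.6, 171.0]]
rim [[658.3, -58.4, 62.0], [655.2, -217.2, 62.0]]
tapes [[558.2, -56.0, 62.0], [495.9, -54.5, 62.0]]
front [[447.1, -42.9, 66.0], [446.9, -221.3, 66.0]]
[[0.0, 0.955, 0.298, 75.965], [1.0, -0.001, 0.001, 0.55], [0.001, 0.298, -0.955, -142.553], [0.0, 0.0, 0.0, 1.0]] 308.7074412148621
[[-0.918, 0.397, -0.001, 237.753], [0.397, 0.918, -0.001, 550.426], [0.0, -0.001, -1.0, 230.471], [0.0, 0.0, 0.0, 1.0]]
```

Emit:
run_rows(
  steps={"deltas": [[0, 0, 0, -20, -17, -10, 0], [0, 0, 0, -70, -60, -20, 0], [0, 0, 0, -120, -103, -20, 0], [0, 0, 0, -170, -146, -20, 0], [0, 0, 0, -220, -189, -20, 0], [0, 0, 0, -270, -232, -20, 0], [0, 0, 0, -310, -266, -20, 0], [0, 0, 0, -320, -275, -20, 0]]},
  grip_n=20,
)

```text
time: 1.15
tool_pos: [423.6, 168.4, 251.1]
tcp_rot: [-180.0, 0.0, 156.4]
ft_force: [-0.5, 0.0, 0.5]
finger_gap: -0.0
grip_force: 0.0
```

Emit:
run_rows(
  steps={"deltas": [[0, 0, -2, -20, -17, 0, 0], [0, 0, -7, -70, -60, 0, 0], [0, 0, -12, -120, -103, 0, 0], [0, 0, -17, -170, -146, 0, 0], [0, 0, -22, -210, -181, 0, 0], [0, 0, -22.4, -230, -198, 0, 0], [0, 0, -22.4, -230, -198, 0, 0], [0, 0, -22.4, -230, -198, 0, 0]]},
)

```text
time: 2.15
tool_pos: [554.9, -100.9, 250.9]
tcp_rot: [180.0, -0.0, 179.0]
ft_force: [-0.5, 0.3, 0.3]
finger_gap: 0.1
grip_force: 0.0
```

Run:
```python
from h import *
import pickle
w=snap("wrist","w1"); pickle.dump(w,open("w1.pkl","wb")); print(w["pose"],r.sense()["ft_force"])
```

```text
[[ 1.65462828e-02 -9.54814853e-01 -2.96740320e-01  4.79260761e+02]
 [ 9.99863101e-01  1.58076986e-02  4.88842291e-03 -9.93258850e+01]
 [ 2.32427430e-05 -2.96780581e-01  9.54945698e-01  3.93666338e+02]
 [ 0.00000000e+00  0.00000000e+00  0.00000000e+00  1.00000000e+00]] [ 0.46750847 -0.27372533  0.16886886]
```

View pics/w1.png

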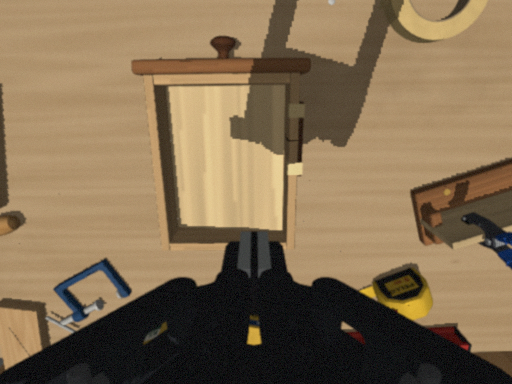

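The wrist view shows the drawer rim from (150,75) to (297,247). The splint runs along the right side at u≈298, with tapes at (297,109) and (295,169). I'll enlarge that side.

Run:
```python
from h import *
im=cv2.imread("pics/w1.png")[55:255,130:320]
a=cv2.resize(im,None,fx=3,fy=3,interpolation=cv2.INTER_CUBIC); cv2.imwrite("pics/crop2.png",a)
```

```text
(no output)
```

View pics/crop2.png

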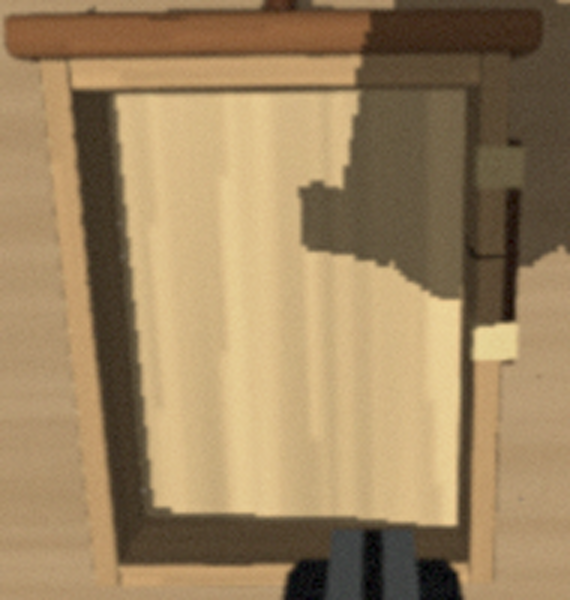

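Run:
```python
from h import *
import pickle
s=pickle.load(open("w1.pkl","rb"))
B=lambda u,v:(130+u/3-.33,55+v/3-.33)
for n,p in dict(ro1=(508,70),ro2=(494,570),ri1=(480,70),ri2=(470,556),lo1=(43,70),lo2=(94,570),bl=(96,583),br=(493,580),tA=(499,168),tB=(495,342),crack=(488,256),sp1=(521,142),sp2=(513,362)).items():
    print(n,onz(s,[B(*p)],62)[0].round(1))
```

```text
ro1 [465.5 -53.1  62. ]
ro2 [653.3 -53.7  62. ]
ri1 [465.4 -62.6  62. ]
ri2 [647.  -63.4  62. ]
lo1 [ 462.6 -210.8   62. ]
lo2 [ 650.8 -213.1   62. ]
bl [ 656.6 -213.    62. ]
br [657.7 -54.   62. ]
tA [497.8 -55.5  62. ]
tB [560.1 -55.5  62. ]
crack [528.5 -58.7  62. ]
sp1 [489.2 -48.   62. ]
sp2 [567.8 -48.7  62. ]
```

Emit:
run_rows(
  steps={"deltas": [[0, 0, 0, 0, 0, 30, 0], [0, 0, 0, 0, 0, 85, 0], [0, 0, 0, 0, 0, 140, 0], [0, 0, 0, 0, 0, 190, 0], [0, 0, 0, 0, 0, 205, 0], [0, 0, 0, 0, 0, 210, 0], [0, 0, 0, 0, 0, 215, 0], [0, 0, 0, 0, 0, 218, 0]]},
)

```text
time: 3.2
tool_pos: [556.8, -101.9, 35.1]
tcp_rot: [-180.0, 0.2, 179.0]
ft_force: [0.1, 0.3, 0.7]
finger_gap: 0.1
grip_force: 0.0
```

Emit:
run_rows(
  steps={"deltas": [[0, 0, 0, 0, 0, 3, 0], [0, 0, 0, 0, 0, 6, 0], [0, 0, 0, 0, 0, 9, 0], [0, 0, 0, 0, 0, 11, 0], [0, 0, 0, 0, 0, 12, 0], [0, 0, 0, 0, 0, 13, 0], [0, 0, 0, 0, 0, 14, 0], [0, 0, 0, 0, 0, 14, 0]]},
)

```text
time: 4.2
tool_pos: [555.2, -101.7, 19.2]
tcp_rot: [-180.0, -0.0, 179.0]
ft_force: [1.1, 0.4, 2.8]
finger_gap: -0.0
grip_force: 1.3
```

Emit:
run_rows(
  steps={"deltas": [[0, 0, 0, 0, 0, 0.5, 0], [0, 0, 0, 0, 0, 1, 0], [0, 0, 0, 0, 0, 1.5, 0], [0, 0, 0, 0, 0, 2, 0]]},
)

```text
time: 4.7
tool_pos: [555.3, -101.6, 17.9]
tcp_rot: [-180.0, -0.0, 179.0]
ft_force: [-2.7, 2.0, 12.5]
finger_gap: -0.1
grip_force: 6.2
```

Emit:
run_rows(
  steps={"deltas": [[0, 0, 0, 0, 0, 0.5, 0], [0, 0, 0, 0, 0, 1, 0], [0, 0, 0, 0, 0, 1, 0], [0, 0, 0, 0, 0, 1, 0]]},
)

```text
time: 5.2
tool_pos: [555.4, -101.6, 17.8]
tcp_rot: [-180.0, -0.0, 179.0]
ft_force: [-5.2, 3.0, 17.3]
finger_gap: 0.2
grip_force: 8.8
```

Emit:
run_rows(
  steps={"deltas": [[0, 0, 0, 0, 0, -20, 0], [0, 0, 0, 0, 0, -75, 0], [0, 0, 0, 0, 0, -130, 0], [0, 0, 9, 0, 20, -180, 0], [0, 0, 18, -5, 55, -210, 0], [0, 0, 27, -10, 100, -230, 0], [0, 0, 36, -15, 145, -240, 20], [0, 0, 45, -20, 195, -250, 60]]},
)

```text
time: 6.2
tool_pos: [578.3, 94.0, 267.3]
tcp_rot: [-180.0, 0.0, 133.7]
ft_force: [0.5, -0.3, -0.3]
finger_gap: 35.6
grip_force: 0.0
```

Run:
```python
from h import *
q=r.sense(); from scipy.spatial.transform import Rotation as R
M=R.from_euler("xyz",q["tcp_rot"],degrees=True).as_matrix(); print(q["tool_pos"],q["tcp_rot"],M.T@(np.array([604,241,290])-q["tool_pos"]))
```

```text
[578.34862121  93.97038558 267.2519584 ] [-1.79990283e+02  3.41643471e-02  1.33686627e+02] [ 88.58994862 120.10073343 -22.82123968]
```

Emit:
run_rows(
  steps={"deltas": [[0, 0, 8, 27, 36, -10, 85], [0, 0, 17, 55, 75, -20, 85], [0, 0, 25.7, 80, 109, -23, 85], [0, 0, 25.7, 88, 119, -23, 85], [0, 0, 25.7, 88.6, 120, -23, 85], [0, 0, 25.7, 88.6, 120, -23, 85]]},
)

```text
time: 6.95
tool_pos: [603.1, 238.8, 289.1]
tcp_rot: [-180.0, 0.0, 108.4]
ft_force: [0.1, -0.5, -0.6]
finger_gap: 85.5
grip_force: 0.0
```

Run:
```python
from h import *
import pickle
w=snap("wrist"); t=snap("top"); pickle.dump((w,t),open("w2.pkl","wb"))
a=cv2.resize(w["pixels"][60:340,80:440],None,fx=2.1,fy=2.1,interpolation=cv2.INTER_CUBIC); cv2.imwrite("pics/w2.png",a); print(r.sense()["tool_pos"])
```

```text
[603.23820022 238.77004411 289.28215582]
```

View pics/w2.png

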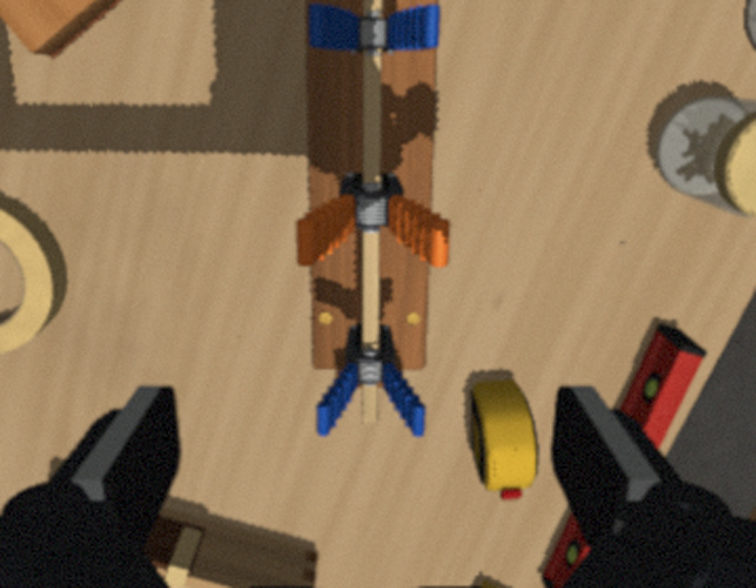

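Run:
```python
from h import *
import pickle
s,t=pickle.load(open("w2.pkl","rb"))
C=lambda u,v:(80+u/2.1-.25,60+v/2.1-.25)
for n,p,z in(("pin",(371,207),107),("rail1",(374,100),89),("rail2",(370,410),89),("L",(298,264),171),("R",(448,264),171),("bluefar",(373,33),107),("bluenear",(370,371),107)): print(n,onz(s,[C(*p)],z)[0].round(1))
print(r.sense()["tcp_rot"])
```

```text
pin [603.3 248.  107. ]
rail1 [588.3 297.8  89. ]
rail2 [643.  127.8  89. ]
L [577.3 227.8 171. ]
R [637.1 247.7 171. ]
bluefar [577.6 327.6 107. ]
bluenear [632.  160.5 107. ]
[-1.79977717e+02  1.84692754e-02  1.08289191e+02]
```

Emit:
run_rows(
  steps={"deltas": [[0, 0, 0.4, 4, 2, 10, 85], [0, 0, 0.4, 8, 3.5, 50, 85], [0, 0, 0.4, 8, 3.5, 90, 85], [0, 0, 0.4, 8, 3.5, 115, 85], [0, 0, 0.4, 8, 3.5, 121, 85], [0, 0, 0.4, 8, 3.5, 121, 85], [0, 0, 0.4, 8, 3.5, 121, 85]]},
  grip_n=50,
)

```text
time: 7.92
tool_pos: [605.0, 249.1, 170.2]
tcp_rot: [179.8, 0.0, 107.9]
ft_force: [0.4, 0.3, 0.3]
finger_gap: 84.7
grip_force: 0.0
```

Run:
```python
from h import *
w=snap("wrist","w3"); cv2.imwrite("pics/w3.png",cv2.resize(w["pixels"][100:384,80:440],None,fx=2,fy=2))
```

```text
(no output)
```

View pics/w3.png

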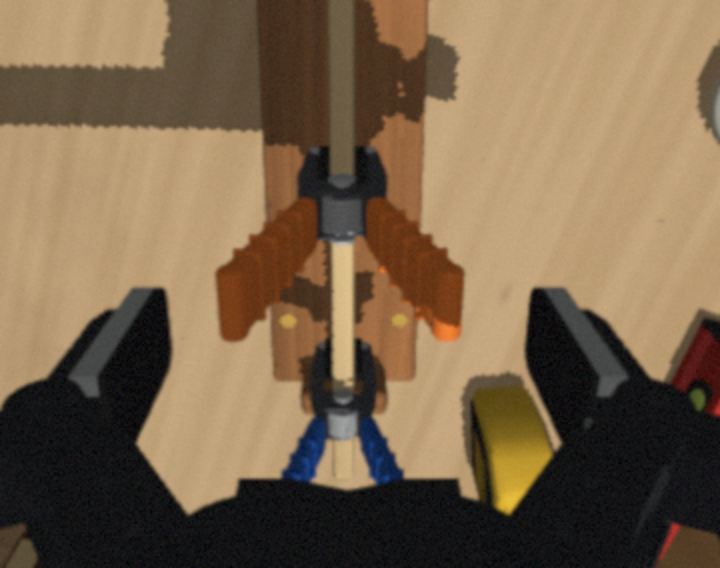

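Emit:
run_rows(
  steps={"deltas": [[0, 0, 0, 0, 0, 0, 75], [0, 0, 0, 0, 0, 0, 65], [0, 0, 0, 0, 0, 0, 55], [0, 0, 0, 0, 0, 0, 45], [0, 0, 0, 0, 0, 0, 35], [0, 0, 0, 0, 0, 0, 25], [0, 0, 0, 0, 0, 0, 15], [0, 0, 0, 0, 0, 0, 15]]},
  grip_n=50,
)

```text
time: 8.98
tool_pos: [606.2, 249.7, 171.3]
tcp_rot: [179.6, -0.0, 107.9]
ft_force: [2.4, 1.0, 9.6]
finger_gap: 15.2
grip_force: 4.7
```

Emit:
run_rows(
  steps={"deltas": [[0, 0, 0, 0, 0, 0, 15], [0, 0, 0, 0, 0, 0, 15], [0, 0, 0, 0, 0, 0, 15], [0, 0, 0, 0, 0, 0, 15]]},
)

```text
time: 9.48
tool_pos: [606.2, 249.6, 171.3]
tcp_rot: [179.6, -0.0, 107.9]
ft_force: [2.8, 0.8, 9.7]
finger_gap: 14.8
grip_force: 4.7
```

Run:
```python
from h import *
w=snap("wrist"); t=snap("scene")
a=cv2.resize(w["pixels"][100:384,80:440],None,fx=1.2,fy=1.2); b=cv2.resize(t["pixels"][160:290,150:290],None,fx=2.6,fy=2.6)
c=np.zeros((max(a.shape[0],b.shape[0]),a.shape[1]+b.shape[1],3),np.uint8); c[:a.shape[0],:a.shape[1]]=a; c[:b.shape[0],a.shape[1]:]=b
cv2.imwrite("pics/w4.png",c);print(c.shape)
```

```text
(341, 796, 3)
```

View pics/w4.png

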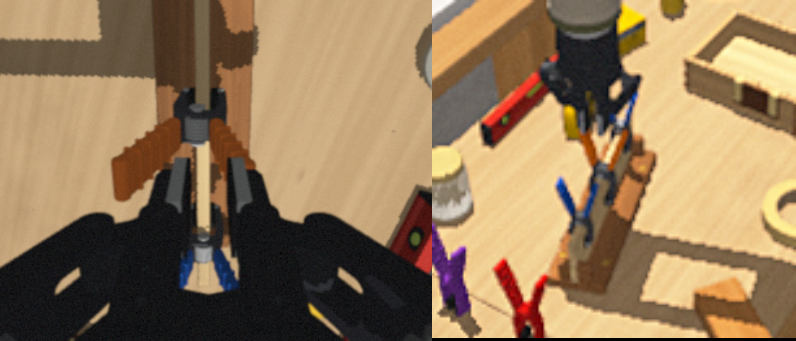

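I had the sign of the grasp offset wrong: the TCP must be 19 mm below the grip point, so the fingers closed above the handles. I'll open them and rise to check the clamp.

Emit:
run_rows(
  steps={"deltas": [[0, 0, 0, 0, 0, -5, 30], [0, 0, 0, 0, 0, -10, 60], [0, 0, 0, 0, 0, -20, 85], [0, 0, 0, 0, 0, -60, 85], [0, 0, 0, 0, 0, -100, 85], [0, 0, 0, 0, 0, -121, 85], [0, 0, 0, 0, 0, -121, 85], [0, 0, 0, 0, 0, -121, 85]]},
)

```text
time: 10.58
tool_pos: [603.4, 248.7, 287.1]
tcp_rot: [-179.8, -0.0, 107.9]
ft_force: [-0.6, -0.8, -1.1]
finger_gap: 84.9
grip_force: 0.0
```

Run:
```python
from h import *
import pickle
w=snap("wrist"); pickle.dump(w,open("w5.pkl","wb"))
a=cv2.resize(w["pixels"][80:330,120:420],None,fx=2.4,fy=2.4,interpolation=cv2.INTER_CUBIC); cv2.imwrite("pics/w5.png",a); print(r.sense()["tool_pos"])
```

```text
[603.16893587 248.59387765 286.62505411]
```

View pics/w5.png

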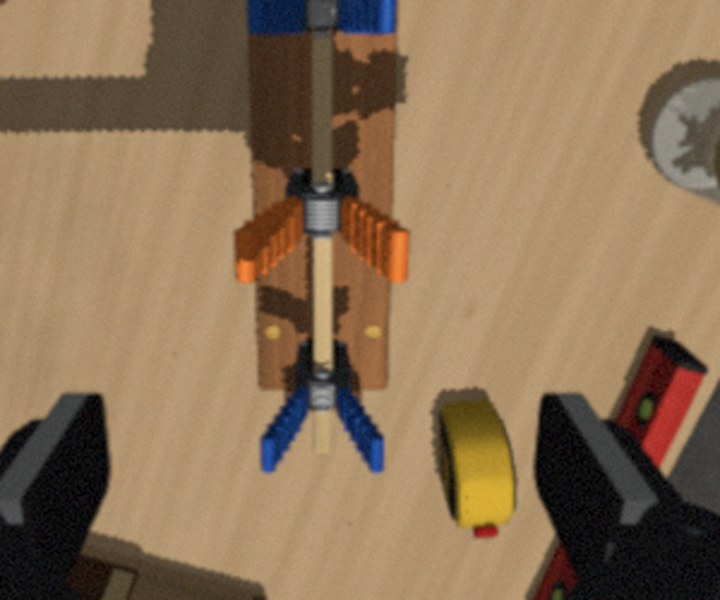

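The clamp is still upright and symmetric on the rail, pin at crop (321,212), handle tops spanning (235..409, 230..282). I'll compute the correction.

Run:
```python
from h import *
import pickle
from scipy.spatial.transform import Rotation as R
s=pickle.load(open("w5.pkl","rb"))
C=lambda u,v:(120+u/2.4-.3,80+v/2.4-.3)
p=onz(s,[C(235,282),C(409,282),C(235,231),C(408,231)],171); c=p.mean(0); print(p.round(1).tolist(),c)
print("pin",onz(s,[C(321,212)],107).round(1))
q=r.sense(); M=R.from_euler("xyz",q["tcp_rot"],degrees=True).as_matrix()
print(q["tool_pos"],q["tcp_rot"],M.T@([c[0],c[1],130]-q["tool_pos"]))
```

```text
[[576.8, 226.8, 171.0], [637.9, 246.7, 171.0], [571.4, 245.6, 171.0], [630.9, 264.9, 171.0]] [604.2731179  246.02745955 171.        ]
pin [[603.3 247.1 107. ]]
[603.16893587 248.59387765 286.62505411] [-1.79782769e+02  1.91992463e-03  1.07932496e+02] [ -2.77646652   0.85417556 156.62303442]
```

Emit:
run_rows(
  steps={"deltas": [[0, 0, 0, -1, 0, 15, 85], [0, 0, 0, -1.9, 0.3, 60, 85], [0, 0, 0, -1.9, 0.3, 105, 85], [0, 0, 0, -1.9, 0.3, 135, 85], [0, 0, 0, -1.9, 0.3, 153, 85], [0, 0, 0, -1.9, 0.3, 158, 85], [0, 0, 0, -1.9, 0.3, 158, 85], [0, 0, 0, -1.9, 0.3, 158, 85]]},
  grip_n=50,
)

```text
time: 11.62
tool_pos: [606.0, 247.5, 133.2]
tcp_rot: [179.8, 0.0, 107.9]
ft_force: [-0.3, -0.1, 0.2]
finger_gap: 84.8
grip_force: 0.0
```

Emit:
run_rows(
  steps={"deltas": [[0, 0, 0, 0, 0, 0, 70], [0, 0, 0, 0, 0, 0, 60], [0, 0, 0, 0, 0, 0, 50], [0, 0, 0, 0, 0, 0, 40], [0, 0, 0, 0, 0, 0, 30], [0, 0, 0, 0, 0, 0, 20], [0, 0, 0, 0, 0, 0, 10], [0, 0, 0, 0, 0, 0, 10]]},
  grip_n=50,
)

```text
time: 12.62
tool_pos: [607.1, 248.0, 135.5]
tcp_rot: [179.6, -0.0, 107.9]
ft_force: [-1.0, 0.6, 15.2]
finger_gap: 21.3
grip_force: 48.7
```

Emit:
run_rows(
  steps={"deltas": [[0, 0, 0, 0, 0, -4, 10], [0, 0, 0, 0, 0, -12, 10], [0, 0, 0, 0, 0, -25, 10], [0, 0, 0, 0, 0, -45, 10], [0, 0, 0, 0, 0, -70, 10], [0, 0, 0, 0, 0, -95, 10], [0, 0, 0, 0, 0, -110, 10], [0, 0, 0, 0, 0, -115, 10]]},
)

```text
time: 13.62
tool_pos: [605.5, 247.4, 248.2]
tcp_rot: [179.9, 0.0, 107.9]
ft_force: [0.7, 0.3, -2.7]
finger_gap: 21.2
grip_force: 48.8
```

Emit:
run_rows(
  steps={"deltas": [[0, 0, 0, 0, 0, 0, 10], [0, 0, 0, 0, 0, 0, 10]]},
)

```text
time: 13.88
tool_pos: [604.3, 247.0, 244.9]
tcp_rot: [-179.9, -0.0, 107.9]
ft_force: [-0.4, 0.0, -1.4]
finger_gap: 21.1
grip_force: 48.8
```

Run:
```python
from h import *
import pickle
w=snap("wrist"); t=snap("scene"); pickle.dump((w,t),open("w6.pkl","wb"))
a=cv2.resize(w["pixels"][100:384,80:440],None,fx=1.2,fy=1.2); b=cv2.resize(t["pixels"][140:270,150:290],None,fx=2.6,fy=2.6)
c=np.zeros((max(a.shape[0],b.shape[0]),a.shape[1]+b.shape[1],3),np.uint8); c[:a.shape[0],:a.shape[1]]=a; c[:b.shape[0],a.shape[1]:]=b
cv2.imwrite("pics/w6.png",c);print(c.shape)
```

```text
(341, 796, 3)
```

View pics/w6.png

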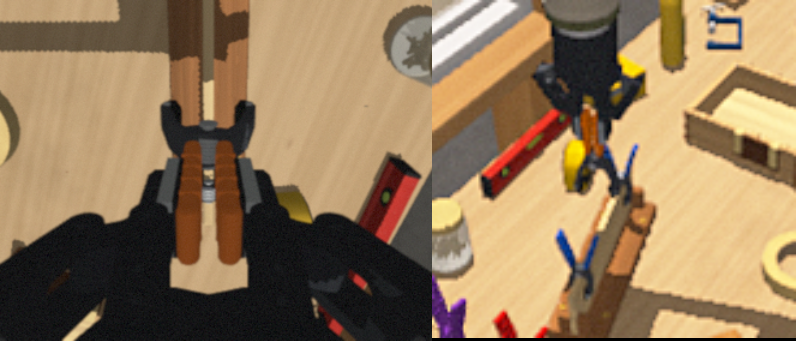

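The clamp is held with its handles parallel and its jaws gaping, clear of the rack. I'll check its tilt and offset in the fingers numerically and plan the transfer.

Run:
```python
from h import *
import pickle
from scipy.spatial.transform import Rotation as R
s,t=pickle.load(open("w6.pkl","rb")); q=r.sense()
M=R.from_euler("xyz",q["tcp_rot"],degrees=True).as_matrix(); T=q["tool_pos"]
def tool(u,v,zt): # on tool-z plane
    p=onz(s,[(80+u/1.2-.1,100+v/1.2-.1)],T[2]-zt)[0]; return (M.T@(p-T)).round(1)
print("pin top",tool(208,127,23),tool(208,127,31))
print("handle tops near edge",tool(188,265,-41),tool(230,265,-41))
print("jaw far edge left/right",tool(170,100,75),tool(249,100,75))
for zt in(31,60,89):print(zt,proj(s,T+np.array([[9.5,-18,zt],[-9.5,-18,zt],[9.5,-34,zt],[-9.5,-34,zt]])@M.T).round(0).tolist())
hsv=cv2.cvtColor(s["pixels"],cv2.COLOR_BGR2HSV); m=cv2.inRange(hsv,(4,150,60),(20,255,255)); m[:,:200]=0;m[:,300:]=0;m[:200]=0
ys,xs=np.nonzero(m); print("orange",xs.min(),xs.max(),ys.min(),ys.max()); print(T,q["tcp_rot"])
print("to above splint",M.T@([528.5,-55.6,T[2]]-T))
```

```text
pin top [14.4  0.1 23. ] [11.4  0.1 31. ]
handle tops near edge [-10.8  -6.3 -41. ] [-10.7   7.7 -41. ]
jaw far edge left/right [ 12.4 -23.3  75. ] [12.5 25.1 75. ]
31 [[223.0, 209.0], [224.0, 237.0], [197.0, 209.0], [198.0, 237.0]]
60 [[227.0, 193.0], [228.0, 219.0], [204.0, 193.0], [205.0, 219.0]]
89 [[230.0, 182.0], [231.0, 205.0], [210.0, 182.0], [211.0, 205.0]]
orange 226 282 200 320
[604.37478518 247.02980052 244.97451562] [-1.79885909e+02 -1.62131248e-03  1.07934179e+02]
to above splint [-264.56160223 -165.37482953    0.32182024]
```

Emit:
run_rows(
  steps={"deltas": [[0, 0, 0, 0, -8, -10, 10], [0, 0, 0, 0, -25, -18, 10], [0, 0, 0, 0, -50, -20, 10], [0, 0, -4, -5, -72, -20, 10], [0, 0, -12, -30, -84, -20, 10], [0, 0, -21, -60, -95, -20, 10], [0, 0, -30, -92, -106, -20, 10], [0, 0, -36, -110, -113, -20, 10]]},
)

```text
time: 14.98
tool_pos: [530.9, 106.3, 267.2]
tcp_rot: [180.0, 0.0, 144.1]
ft_force: [0.3, 1.1, -1.9]
finger_gap: 20.6
grip_force: 49.0
```

Run:
```python
from h import *
from scipy.spatial.transform import Rotation as R
q=r.sense(); M=R.from_euler("xyz",q["tcp_rot"],degrees=True).as_matrix(); T=q["tool_pos"]
print(M.T@([528.5,-56.3,260]-T),179.6-q["tcp_rot"][2],q["finger_gap"])
```

```text
[ -93.31587623 -133.12615227    7.1857444 ] 35.476378158365435 20.6202667499352
```

Emit:
run_rows(
  steps={"deltas": [[0, 0, -5, -12, -17, 2, 10], [0, 0, -13, -33, -47, 6, 10], [0, 0, -22, -55, -78, 6, 10], [0, 0, -30, -75, -107, 6, 10], [0, 0, -34, -87, -124, 6, 10], [0, 0, -35.5, -93, -133, 6, 10], [0, 0, -35.5, -93, -133, 6, 10], [0, 0, -35.5, -93, -133, 6, 10]]},
)

```text
time: 15.98
tool_pos: [528.0, -54.1, 260.7]
tcp_rot: [180.0, 0.0, 179.4]
ft_force: [0.7, 0.4, -1.2]
finger_gap: 21.1
grip_force: 49.1
```

Run:
```python
from h import *
import pickle
from scipy.spatial.transform import Rotation as R
w=snap("wrist"); t=snap("top"); pickle.dump((w,t),open("w7.pkl","wb"))
q=r.sense(); M=R.from_euler("xyz",q["tcp_rot"],degrees=True).as_matrix(); T=q["tool_pos"]
print(M.T@([528.5,-56.3,128]-T),T,q["tcp_rot"],q["finger_gap"])
# beige tape bands in the wrist picture near expected places
e=proj(w,[[497.8,-55.5,62],[560.1,-55.5,62],[489,-48.3,62],[568,-48.5,62]]); print(e.round(1).tolist())
g=cv2.cvtColor(w["pixels"],cv2.COLOR_BGR2HSV)
for p in e[:2].round().astype(int): print([g[p[1]+d,p[0]].tolist() for d in range(-16,17,4)],[g[p[1],p[0]+d].tolist() for d in range(-16,17,4)] if 16<p[0]<496 else 0)
```

```text
[ -0.36951921  -2.45617916 132.50012848] [528.1202147  -53.85560882 260.50031745] [1.79993292e+02 1.44890966e-02 1.79454828e+02] 21.13498688234798
[[251.9, 135.6], [252.6, 189.6], [258.4, 127.5], [258.6, 196.0]]
[[17, 104, 98], [16, 114, 98], [18, 102, 100], [20, 104, 115], [20, 96, 114], [19, 94, 119], [17, 117, 98], [16, 107, 100], [18, 107, 98]] [[23, 86, 240], [21, 88, 236], [17, 96, 143], [21, 102, 112], [20, 96, 114], [19, 98, 114], [19, 96, 98], [15, 98, 91], [17, 94, 95]]
[[16, 111, 209], [17, 111, 210], [17, 112, 191], [24, 77, 241], [24, 80, 238], [24, 84, 238], [17, 109, 203], [105, 7, 70], [105, 6, 86]] [[22, 88, 238], [22, 82, 242], [23, 82, 240], [24, 78, 239], [24, 80, 238], [24, 78, 241], [18, 92, 195], [17, 91, 194], [17, 90, 195]]
```

Emit:
run_rows(
  steps={"deltas": [[0, 0, 0, -0.4, -1.5, 5, 10], [0, 0, 0, -0.4, -2.3, 25, 10], [0, 0, 0, -0.4, -2.3, 45, 10], [0, 0, 0, -0.4, -2.3, 58, 10], [0, 0, 0, -0.4, -2.3, 60, 10], [0, 0, 0, -0.4, -2.3, 60, 10], [0, 0, 0, -0.4, -2.3, 60, 10], [0, 0, 0, -0.4, -2.3, 60, 10]]},
)

```text
time: 17.08
tool_pos: [529.0, -56.9, 201.1]
tcp_rot: [-180.0, 0.1, 179.4]
ft_force: [-0.0, -0.4, -1.6]
finger_gap: 20.9
grip_force: 49.1
```

Run:
```python
from h import *
import pickle
from scipy.spatial.transform import Rotation as R
w=snap("wrist"); pickle.dump(w,open("w8.pkl","wb"))
q=r.sense(); M=R.from_euler("xyz",q["tcp_rot"],degrees=True).as_matrix(); T=q["tool_pos"]
print(M.T@([528.5,-56.3,128]-T),T,q["tcp_rot"],q["finger_gap"])
hsv=cv2.cvtColor(w["pixels"],cv2.COLOR_BGR2HSV); m=cv2.inRange(hsv,(4,150,60),(20,255,255)); m[:,:200]=0;m[:,310:]=0;m[:230]=0
ys,xs=np.nonzero(m); print("orange",xs.min(),xs.max(),ys.max())
m=cv2.inRange(hsv,(20,50,200),(27,95,255)); k,l,st,ce=cv2.connectedComponentsWithStats(m)
print([(st[i].tolist(),onz(w,[ce[i]],62)[0].round(1).tolist()) for i in range(1,k) if 60<st[i,4]<3000])
print(proj(w,[[497.8,-55.5,62],[560.1,-55.5,62],[465,-53,62],[465,-63,62]]).round(0).tolist())
```

```text
[ 0.45723839  0.61781715 72.94107785] [528.87098846 -56.90623662 200.94166469] [-1.79987990e+02  6.30421339e-02  1.79431866e+02] 20.689209935773505
orange 226 282 320
[]
[[255.0, 143.0], [255.0, 207.0], [257.0, 106.0], [246.0, 106.0]]
```

Emit:
run_rows(
  steps={"deltas": [[0, 0, 0, 0, 0.4, 6, 10], [0, 0, 0, 0, 0.4, 16, 10], [0, 0, 0, 0, 0.4, 28, 10], [0, 0, 0, 0, 0.4, 40, 10], [0, 0, 0, 0, 0.4, 52, 10], [0, 0, 0, 0, 0.4, 62, 10], [0, 0, 0, 0, 0.4, 70, 10], [0, 0, 0, 0, 0.4, 73, 10]]},
)

```text
time: 18.12
tool_pos: [528.2, -56.4, 126.6]
tcp_rot: [180.0, -0.0, 179.4]
ft_force: [0.1, -0.3, -1.4]
finger_gap: 20.7
grip_force: 49.1
```

Emit:
run_rows(
  steps={"deltas": [[0, 0, 0, 0, 0, 0, 10], [0, 0, 0, 0, 0, 0, 10], [0, 0, 0, 0, 0, 0, 10], [0, 0, 0, 0, 0, 0, 10], [0, 0, 0, 0, 0, 0, 10], [0, 0, 0, 0, 0, 0, 10], [0, 0, 0, 0, 0, 0, 10], [0, 0, 0, 0, 0, 0, 10]]},
)

```text
time: 19.12
tool_pos: [528.5, -56.4, 127.3]
tcp_rot: [180.0, 0.0, 179.4]
ft_force: [-0.4, -0.1, -1.2]
finger_gap: 20.9
grip_force: 49.1
```

Run:
```python
from h import *
import pickle
w=snap("wrist"); q=r.sense(); print(q["tool_pos"],q["finger_gap"],q["grip_force"],q["ft_force"])
hsv=cv2.cvtColor(w["pixels"],cv2.COLOR_BGR2HSV); m=cv2.inRange(hsv,(4,150,60),(20,255,255)); m[:,:200]=0;m[:,310:]=0;m[:230]=0
ys,xs=np.nonzero(m); print("orange",xs.min(),xs.max(),ys.max())
# rim edges: gradient rows beside the clamp, at x=475 and 480
for x in(470,478,600):
    p=proj(w,[[x,y,62] for y in range(-75,-40,2)]).round().astype(int); print(x,[int(w["pixels"][b,a].sum()) if 0<=b<384 and 0<=a<512 else -1 for a,b in p])
```

```text
[528.51149533 -56.415033   127.28048377] 20.941919957883602 49.05192196369171 [-0.53243466  0.2533603  -0.97415707]
orange 226 282 321
470 [464, 499, 437, 281, 278, 283, 288, 241, 231, 237, 232, 211, 231, 237, 241, 237, 243, 234]
478 [600, 471, 322, 329, 318, 317, 297, 236, 233, 240, 239, 231, 231, 213, 226, 237, 230, 237]
600 [206, 215, 218, 209, 203, 219, 175, 424, 503, 514, 501, 226, 184, 182, 203, 215, 225, 210]
```

```bash
python3 -c "
from h import *
print(workorder.hand_in())"
```

```text
the job is handed in; nothing more can be done
None
```

I pressed the drawer bottom flat and am holding the orange clamp squeezed wide open over the middle of the splint. By my measurements its jaw tips sit about 24 mm below the rim with nothing touching; the job is handed in, though no verdict came back. My first grip closed too high and pressed on the handle tops with about 10 N, which did not shift the clamp on its rack.

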